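# Open the push-and-turn reagent bottle beside the microscope

## Task

Open the squat reagent bottle that is clamped in the black bench holder: push its child-resistant cap down and, while keeping it down, turn it anticlockwise past its two catches, without wrenching it, until it springs up unlocked. Then lift the cap off and set it down (do not drop it) in the steel tray, flat on the tray floor with its bar grip on top, and leave it there; do not push aside or knock over the petri dish, the little oil bottle or the tall bottle.

Things in the scene. Friction and masses are not known exactly. Their poses are not given: they have to be found in the camera images.
- cap_grip (a point): Loose white cap of the squat bottle, 25-50 g: a disc 50 mm across, 4 mm thick, hollow skirt below, and across its top a bar grip 42 mm long, 10 wide, standing 15 mm above the disc. This point: middle of the bar, 8 mm below its top, 7 mm above the disc's flat top, 37 mm above the skirt's lower edge (45 mm in all). x along the bar, z up. Fingers can straddle the bar and press the disc, or pinch it.
- neck (a point): On the axis of the squat amber bottle, 125 mm above the bench, level with the underside of the locked cap's disc (bar middle 11 mm above this point). z up; x is the bar's direction when locked (within 0.05 rad). Seen from above the bar is 1.05 rad anticlockwise of it at the second catch and 2.09 rad at the release (0.15 rad play either way, then a hard stop). Clockwise is blocked.
- bottle: Squat amber bottle, body 76 mm across, fixed in a black 100 x 100 x 22 mm holder bolted to the bench; origin under its middle. The cap hooks under its collar. Only pushed down 5 to 8 mm can it turn; 8 mm is a firm stop. Let up at the second catch it pops up, stays, and can be gripped afresh. Let up at the release it springs about 4 mm above its locked height and lifts straight off.
- liner (a joint): Spring liner in the bottle's mouth that pushes the cap up: 0 at the locked height, negative when pushed down (m), +0.0045 when the cap is released or off. It pushes with about 4 N when locked, 8 N at 5 mm down (catches cleared), 10 N at 8 mm (firm stop); holding the cap down with 12 to 18 N is right.
- tray: Low steel tray, fixed, 190 mm along its x, 120 mm along its y, walls 14 mm high and 3 mm thick; origin at the centre of its underside, floor 3 mm above it. The petri dish stands in its +x half; the -x half is free.
- dish_mid (a point): Closed clear petri dish, 63 mm diameter, 14 mm high, loose, in the +x half of the tray; the point is its centre.
- oil_mid (a point): Little amber oil bottle with a black cap, 28 mm diameter, 60 mm high, loose, between bottle and tray; the point is its centre.
- tall_mid (a point): Tall slim amber bottle with a plain round cap, 60 mm diameter, 130 mm high, loose, behind the gap between squat bottle and tray; the point is its centre.
Not all that is in view belongs to the job. There is more than one size of the part that bears cap_grip; the job needs the middle-sized.

How it is judged:
By the outcome, as a careful person would: the job done as asked, in the order asked, and still so for the second after the job is handed in, with the robot touching nothing.
It also fails if it takes over 56 s, if anything falls off the work surface, if the arm or the gripper's body presses on something with over 40 N, if the wrist force passes 120 N, or if a joint passes its speed limit or range.

## Robot

A 6-joint arm with a two-finger parallel gripper is mounted at the origin on the work surface. World frame = base frame: x ahead of the robot, y to its left, z up, the work surface at z = 0. Lengths are in m, angles in rad, forces in N, time in s.
With the tool pointing down it reaches from about 0.35 to 0.775 m from the base axis. Payload 5.5 kg.
Tool frame: the origin (TCP) lies at the very end of the fingers, on their centre line; the grasp point (between the pads) lies 19 mm behind it; z points along the fingers, y is the line along which they close (so a half turn about z gives the same grasp; the last joint's range is limited). The gripper opens to 85 mm and grips with 20 to 120 N. Pads are 22 mm wide; open, the fingers measure 114 mm over their backs; the gripper's body (76 mm by 85 mm) begins 54 mm behind the grasp point. The pads swing forward as they close: fully open they stand 13 mm farther back than shut.
Start: joints at [-1.256, 0.313, 0.046, 1.304, 0, 1.431], TCP at [0.253, -0.517, 0.231] pointing down, gripper open.
Joint ranges: [-2.76, 2.76], [-0.86, 1.69], [-1.03, 1.26], [-2.2, 2.34], [-1.47, 1.5], [-3.14, 3.14]. Speed limits (rad/s): [2.57, 2.57, 3.14, 3.14, 3.14, 3.14].

## Interface

Orientations are given as a unit quaternion [w, x, y, z].
In Python, from workcell import env, cams, ticket, spotter gives the robot as it stands.
- The arm moves only by the tool jog_arm, never from a script. Its argument "increments" is a list that holds one entry, the list of rows, each a list of 7 numbers: the shift along the tool's x, y, z in units of 0.25 m (1.0 is 0.25 m), then the turn, a rotation vector about the tool's x, y, z in units of 180 degrees (1.0 is 180 degrees), then the closure in counts, from 0 (fully open) to 255 (shut). A call has 1 to 20 rows; each row shifts and turns the commanded pose from where the row before left it, along the tool's axes as they then stand; what a row does not reach is not made up. A row lasts 1/10 s, in which the tool goes at most 50 mm and 8.59 degrees, less where a joint would pass 70% of its speed; a pose out of reach is approached as far as the arm can. A call with a number of a shift or a turn outside -1 to 1 is refused whole. A call with a gripper value outside its range is refused whole. The fingers move at their own pace and stop on an object; "force" is the grip in N (left out, the last holds). Time passes only in rows, so rows that do not move let the fingers close. It gives the time, the measured TCP pose, the force, the opening and the grip force at its end, in the units of the state.
- env.get_state(): the state, without advancing time (a new reading comes with each control period).
- cams.read_camera(name): name is "scene" or "top" or "wrist"; returns a dict with "pixels" (400x640x3 uint8, red, green, blue), "fx", "fy", "cx", "cy" (pixels), "k1" (the pictures are not rectified: a ray, as slopes to the right and down, at radius r is drawn at 1 + k1 r^2 times it, then the intrinsics apply), "xyz" and "attitude" of the camera in the world; the wrist camera has in their place "mount" (4x4, takes a point from camera to tool coordinates, whose origin is the TCP and whose axes are the flange's). Camera axes: x right, y down, z forward; pixel columns grow to the right and rows downward; lengths in m; the calibration is good to about 2 mm. A picture is of the moment at which its call begins: read the wrist's pose just before it. There is no depth.
- ticket.hand_in(): hands the job in; it is judged then, once.
Trained networks look in the newest picture that a camera, given by its name, has taken for a name from the list of things; names that differ only in an ending like _2 or _b are one class to them, and where a whole thing is asked for, a point or a joint stands for the part that bears it (a point fixed in the world has none). Each returns a list of dicts, best first, with "conf" (0 to 1); they miss things now and then, are a little off and sometimes report something else, mostly with a low value. They report only what shows in the picture. A call takes as long as a camera call. They do not tell look-alikes from the thing itself.
- spotter.find_in(target, camera): "uv" ([column, row] in pixels, amid what is visible of it).
- spotter.cut_out(target, camera): "region" (400x640 bool, what is visible of it) and "uv" ([column, row] in pixels, amid what is visible of it).
- spotter.landmark_of(target, camera): "uv" ([column, row] in pixels: a listed point, or the origin of a listed thing).
The state is a dict: "clock": time; "joint_pos": joint angles; "qvel": joint speeds; "tau": joint torques, N m; "tcp_pos": TCP position; "orientation": TCP orientation; "wrist_force": force on the tool from outside, world axes, zero at the start; "ft_torque": the same for the moment, N m; "finger_gap": finger opening in m; "grip_force": force on a finger pad.
Only numpy, scipy, OpenCV 4.12 (cv2) and the standard library are available. Lean on these libraries where they do the work, as an engineer would, in place of code of your own. Each camera call takes 0.05 s, during which the arm holds its last target. There are 200 camera calls.

## Working session

There is one attempt and no reset: what is moved stays moved. The work goes in short steps, Python scripts to look and compute and a tool call to move; the robot and the scene stay as the last step left them, time stands still between calls to the robot, and variables do not carry over. Pictures are saved under pics/ and viewed, at most 10 in all, crops included, and the job is handed in when it is done.

Besides the shell and the picture viewer there is one more tool, called after "Emit:" as name([rows], argument=value, ...), one row to a line, values as JSON. jog_arm: Moves the arm, as the interface text tells. Shifts and turns lie within -1 to 1; 1 stands for 0.25 m of shift or 180 degrees of turn. Its arguments: {"type":"object","properties":{"increments":{"type":"array"},"force":{"type":"number"}},"required":["increments"]}

```bash
mkdir -p pics; ls; cat > h.py <<'E'
import numpy as np, cv2
from scipy.spatial.transform import Rotation as R
from workcell import env, cams, ticket, spotter
np.set_printoptions(precision=4,suppress=True)
def Rq(q): return R.from_quat([q[1],q[2],q[3],q[0]]).as_matrix()
def pose(c,s=None):
    if 'mount' in c:
        T=np.eye(4);T[:3,:3]=Rq(s['orientation']);T[:3,3]=s['tcp_pos'];T=T@np.array(c['mount']);return T[:3,:3],T[:3,3]
    a=np.array(c['attitude']); return (Rq(a) if a.size==4 else a.reshape(3,3)),np.array(c['xyz'])
def ray(c,uv,s=None):
    K=np.array([[c['fx'],0,c['cx']],[0,c['fy'],c['cy']],[0,0,1.]])
    p=cv2.undistortPoints(np.array([[uv]],float),K,np.array([c['k1'],0,0,0.]))[0,0]
    A,o=pose(c,s); d=A@np.array([p[0],p[1],1]); return o,d/np.linalg.norm(d)
def atz(c,uv,z,s=None):
    o,d=ray(c,uv,s); return o+d*(z-o[2])/d[2]
def proj(c,P,s=None):
    A,o=pose(c,s); p=A.T@(np.array(P)-o); x,y=p[:2]/p[2]; k=1+c['k1']*(x*x+y*y)
    return np.array([c['fx']*x*k+c['cx'],c['fy']*y*k+c['cy']])
def tri(rs):
    M=sum(np.eye(3)-np.outer(d,d) for o,d in rs); b=sum((np.eye(3)-np.outer(d,d))@o for o,d in rs); return np.linalg.solve(M,b)
def snap(n,f=None):
    s=env.get_state(); c=cams.read_camera(n)
    if f: cv2.imwrite('pics/'+f,c['pixels'][:,:,::-1])
    return c,s
E
python3 - <<'E'
from h import *
C={}
for n in ['scene','top']:
    c,s=snap(n,n+'0.png');C[n]=c
    print(n,{k:v for k,v in c.items() if k!='pixels'})
    for t in ['cap_grip','neck','bottle','tray','dish_mid','oil_mid','tall_mid']:
        print(t,[(np.round(r['uv'],1).tolist(),round(r['conf'],2)) for r in spotter.landmark_of(t,n)])
im=np.vstack([cv2.imread('pics/scene0.png'),cv2.imread('pics/top0.png')]);cv2.imwrite('pics/both.png',cv2.resize(im,(480,600)))
print(s)
E
```

```text
pics
scene {'fx': 501.9426430571496, 'fy': 501.9426430571496, 'cx': 324.57460961414193, 'cy': 207.4618035193932, 'k1': 0.009143658370368167, 'xyz': array([ 1.4323, -0.1829,  0.677 ]), 'attitude': array([-0.3729,  0.6772,  0.5517, -0.3129])}
cap_grip [([257.0, 206.2], 0.86), ([242.3, 210.7], 0.72), ([190.6, 274.3], 0.69)]
neck []
bottle []
tray [([410.7, 243.1], 0.78)]
dish_mid [([415.6, 255.8], 0.63)]
oil_mid [([317.6, 219.8], 0.5)]
tall_mid [([352.3, 264.4], 0.79)]
top {'fx': 490.71201725038486, 'fy': 490.71201725038486, 'cx': 316.1893694112012, 'cy': 198.8251283701787, 'k1': -0.15051183577033075, 'xyz': array([ 0.368 , -0.0315,  0.9755]), 'attitude': array([-0.0757,  0.7085, -0.6976,  0.0749])}
cap_grip [([383.0, 288.3], 0.89), ([400.0, 197.6], 0.8), ([450.8, 201.2], 0.61), ([306.7, 254.7], 0.22)]
neck [([398.1, 200.3], 0.83)]
bottle [([389.4, 210.5], 0.88)]
tray [([211.3, 214.6], 0.92)]
dish_mid [([217.7, 187.5], 0.7)]
oil_mid [([309.0, 255.4], 0.65)]
tall_mid [([294.1, 142.1], 0.74)]
{'clock': 0.4, 'joint_pos': array([-1.2556,  0.3134,  0.046 ,  1.3036, -0.    ,  1.4312]), 'qvel': array([-0.    , -0.0022,  0.0019,  0.0005,  0.    ,  0.0007]), 'tau': array([ -0.001 , -47.9893,  29.8393,   0.005 ,  -0.0001,  -0.    ]), 'tcp_pos': array([ 0.2526, -0.5165,  0.2312]), 'orientation': array([-0.0001,  0.9743,  0.2255, -0.    ]), 'wrist_force': array([-0.3623,  0.0875,  0.717 ]), 'ft_torque': array([ 0.0244, -0.0247,  0.0045]), 'grip_force': 0.0, 'finger_gap': 0.08523850502584085}
```

View pics/scene0.png

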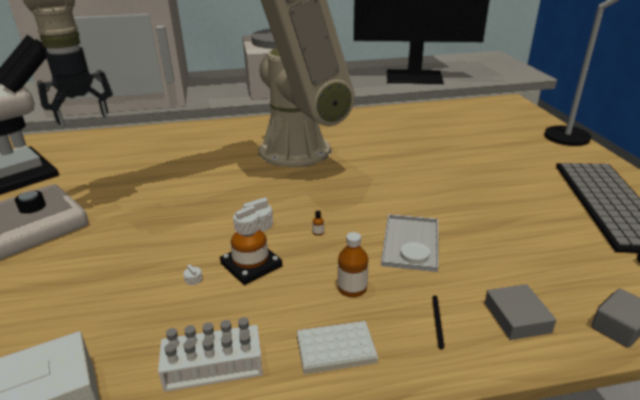

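View pics/top0.png

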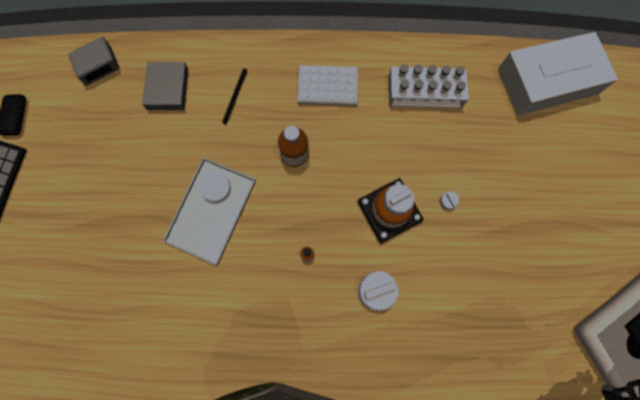

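The scene view shows the squat bottle in its holder with its cap at about (245,220). A larger cap lies behind it, and a small one at (193,274). In the top view the bottle's cap is at (400,197), the large cap at (380,290), the small cap at (450,201), the tray at (211,212), the dish at (216,187), the oil bottle at (308,255) and the tall bottle at (293,143).

```bash
python3 - <<'E'
from h import *
c1,s=snap('scene');c2,_=snap('top')
o=tri([ray(c1,(242.3,217)),ray(c2,(400,197.6))]);print('cap tri',o)
cap=atz(c2,(400,197.6),.136);print('cap',cap,'neck',atz(c2,(398.1,200.3),.125),'bottle',atz(c2,(389.4,210.5),0), 'proj scene',proj(c1,cap))
print('tray',atz(c2,(211.3,214.6),0),atz(c1,(410.7,243.1),0))
print('dish',atz(c2,(217.7,187.5),.01),'oil',atz(c2,(309,255.4),.03),'tall',atz(c2,(294.1,142.1),.065))
r=spotter.cut_out('tray','top');m=r[0]['region'].astype(np.uint8)
b=cv2.boxPoints(cv2.minAreaRect(cv2.findNonZero(m)));w=np.array([atz(c2,p,.014)[:2] for p in b]);print('tray corners',w,w.mean(0),np.linalg.norm(np.diff(w,axis=0),axis=1))
for r in spotter.cut_out('cap_grip','top'):
    m=r['region'];print(r['conf'],r['uv'],m.sum())
u=c2['pixels'][140:270,330:480,::-1];v=c1['pixels'][180:300,180:300,::-1]
cv2.imwrite('pics/crop.png',np.hstack([cv2.resize(u,(450,390),interpolation=2),cv2.resize(v,(350,390),interpolation=2)]))
E
```

```text
cap tri [ 0.5567 -0.1823  0.1247]
cap [ 0.5544 -0.1765  0.136 ] neck [ 0.5519 -0.1749  0.125 ] bottle [ 0.5574 -0.1777  0.    ] proj scene [246.5004 211.4977]
tray [0.5432 0.1841 0.    ] [0.5519 0.1851 0.    ]
dish [0.5976 0.1721 0.01  ] oil [ 0.4611 -0.0166  0.03  ] tall [0.6779 0.016  0.065 ]
tray corners [[0.484  0.2794]
 [0.6684 0.2085]
 [0.6156 0.0913]
 [0.4362 0.1646]] [0.551  0.1859] [0.1976 0.1286 0.1938]
0.92 [397.9, 197.8] 720
0.58 [449.7, 199.8] 301
```

View pics/crop.png

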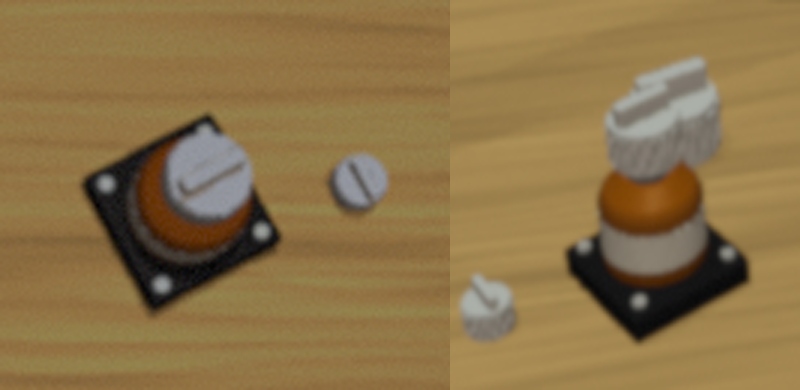

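```bash
cat >> h.py <<'E'
def go(s,P,yaw,roty=None):
    """print tool-frame turn about z (units of 180deg) then shift after the turn (units .25 m)"""
    A=Rq(s['orientation']); y0=np.arctan2(A[1,0],A[0,0]); d=(yaw-y0+np.pi/2)%np.pi-np.pi/2
    # tool z down: turning about tool z by +a changes world yaw by -a
    A2=R.from_euler('z',d).as_matrix()@A
    print('yaw0',y0,'turn units',-d/np.pi,'shift units after turn',A2.T@(np.array(P)-s['tcp_pos'])/.25,'before turn',A.T@(np.array(P)-s['tcp_pos'])/.25,'j6 after ~',s['joint_pos'][5]-d, 'tilt',A[:,2])
E
python3 - <<'E'
from h import *
c2,s=snap('top');w,_=snap('wrist')
print(w['mount'],w['fx'])
# bar in full top picture: crop/3 + (330,140)
a=atz(c2,(330+180/3,140+188/3),.135);b=atz(c2,(330+245/3,140+165/3),.135);print(a,b,np.linalg.norm(a-b),np.arctan2(*(b-a)[[1,0]]))
yaw=np.arctan2(*(b-a)[[1,0]])
go(s,[.555,-.177,.25],yaw)
E
```

```text
[[-0.0013 -0.9489 -0.3156  0.0822]
 [ 1.     -0.0016  0.0008  0.0001]
 [-0.0013 -0.3155  0.9489 -0.1427]
 [ 0.      0.      0.      1.    ]] 334.98934910922515
[ 0.5452 -0.1588  0.135 ] [ 0.5596 -0.1975  0.135 ] 0.04138299512922628 -1.2149153784129627
yaw0 0.45480120605633484 turn units -0.4685127040383902 shift units after turn [ 0.8519  1.6072 -0.0743] before turn [ 1.6834 -0.689  -0.0748] j6 after ~ -0.04069585773696249 tilt [ 0.0001 -0.0002 -1.    ]
```

Emit:
jog_arm([
  [[0.14,-0.0574,-0.006,0,0,0,0],[0.14,-0.0574,-0.006,0,0,0,0],[0.14,-0.0574,-0.006,0,0,0,0],[0.14,-0.0574,-0.006,0,0,0,0],[0.14,-0.0574,-0.006,0,0,0,0],[0.14,-0.0574,-0.006,0,0,0,0],[0.14,-0.0574,-0.006,0,0,0,0],[0.14,-0.0574,-0.006,0,0,0,0],[0.14,-0.0574,-0.006,0,0,0,0],[0.14,-0.0574,-0.006,0,0,0,0],[0.14,-0.0574,-0.006,0,0,0,0],[0.14,-0.0574,-0.006,0,0,0,0],[0,0,0,0,0,-0.043,0],[0,0,0,0,0,-0.043,0],[0,0,0,0,0,-0.043,0],[0,0,0,0,0,-0.043,0],[0,0,0,0,0,-0.043,0],[0,0,0,0,0,-0.043,0],[0,0,0,0,0,-0.043,0],[0,0,0,0,0,-0.043,0]],
])

```text
clock: 3.1
tcp_pos: [0.5543, -0.1774, 0.2493]
orientation: [0.0, 0.718, 0.697, -0.0]
wrist_force: [-0.2, -0.3, 0.0]
finger_gap: 0.0854
grip_force: 0.0
```

Emit:
jog_arm([
  [[0,0,0,0,0,-0.043,0],[0,0,0,0,0,-0.043,0],[0,0,0,0,0,-0.038,0],[0,0,0,0,0,0,0],[0,0,0,0,0,0,0]],
])

```text
clock: 3.6
tcp_pos: [0.5543, -0.1774, 0.2493]
orientation: [0.0, 0.573, 0.82, -0.0]
wrist_force: [-0.1, -0.3, 0.1]
finger_gap: 0.0851
grip_force: 0.0
```

```bash
python3 - <<'E'
from h import *
w,s=snap('wrist','w1.png')
print(s['tcp_pos'],s['joint_pos'],s['clock'],s['wrist_force'])
for t in ['cap_grip','neck','bottle']:
  print(t,[(np.round(r['uv'],1).tolist(),round(r['conf'],2)) for r in spotter.landmark_of(t,'wrist')])
for r in spotter.landmark_of('cap_grip','wrist'): print(atz(w,r['uv'],.136,s))
print('proj',proj(w,[.555,-.177,.136],s))
E
```

```text
[ 0.5543 -0.1774  0.2493] [-0.4476  0.3231  0.1037  1.3513 -0.0001  0.7717] 3.6 [-0.1087 -0.2839  0.1357]
cap_grip [([294.1, 258.1], 0.96), ([173.2, 89.0], 0.7), ([315.2, 194.5], 0.61)]
neck []
bottle [([315.4, 157.7], 0.57)]
[ 0.5597 -0.2386  0.136 ]
[ 0.4301 -0.1374  0.136 ]
[ 0.557  -0.1784  0.136 ]
proj [313.4803 192.1015]
```

View pics/w1.png

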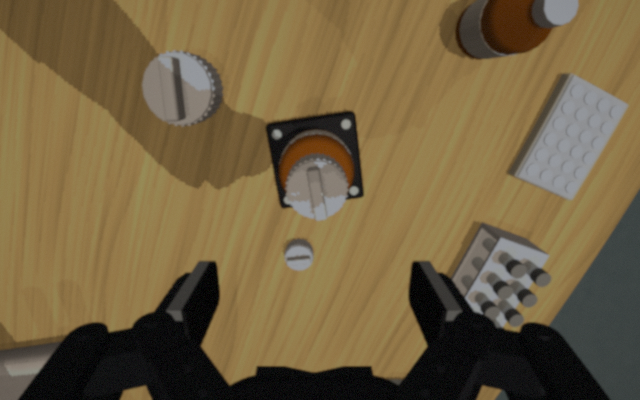

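The wrist view shows the bottle's cap at (317,187) below the tool, with the bar running almost vertically in the image. The large cap is at (180,88) and the small one at (299,255).

```bash
python3 - <<'E'
from h import *
w,s=snap('wrist')
im=w['pixels'][150:230,275:360,::-1].copy();k=7;im=cv2.resize(im,None,fx=k,fy=k,interpolation=cv2.INTER_CUBIC)
A=Rq(s['orientation']);y0=np.arctan2(A[1,0],A[0,0]);print(y0)
for (x,y,col) in [(.557,-.1784,(0,0,255))]:
  for yaw in [y0]:
    f=np.array([np.cos(yaw),np.sin(yaw),0]);g=np.array([-f[1],f[0],0]);c=np.array([x,y,.144])
    P=[c+a*f+b*g for a,b in [(.021,.005),(-.021,.005),(-.021,-.005),(.021,-.005)]]
    Q=np.array([((proj(w,p,s)-[275,150]+.5)*k) for p in P]).astype(int)
    cv2.polylines(im,[Q],True,col,1)
    D=[np.array([x,y,.129])+.025*np.array([np.cos(t),np.sin(t),0]) for t in np.linspace(0,6.28,60)]
    cv2.polylines(im,[np.array([((proj(w,p,s)-[275,150]+.5)*k) for p in D]).astype(int)],True,(0,200,0),1)
cv2.imwrite('pics/w1c.png',im)
E
```

```text
1.9241872473051427
```

View pics/w1c.png

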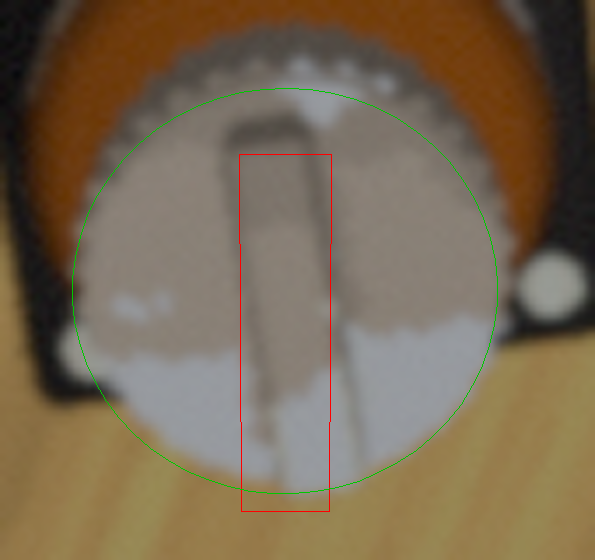

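The picture shows the cap about 1 mm up and right of my estimate, and the bar turned about 0.13 rad, leaning from (270,142) to (320,490) in the crop. I'll correct for both and descend.

Emit:
jog_arm([
  [[-0.002,0.012,0,0,0,-0.039,0],[0,0,0.05,0,0,0,0],[0,0,0.06,0,0,0,0],[0,0,0.06,0,0,0,0],[0,0,0.06,0,0,0,0],[0,0,0.06,0,0,0,0],[0,0,0.06,0,0,0,0],[0,0,0.05,0,0,0,0],[0,0,0.04,0,0,0,0],[0,0,0.029,0,0,0,0],[0,0,0,0,0,0,0]],
], force=30)

```text
clock: 5.0
tcp_pos: [0.5566, -0.1766, 0.1309]
orientation: [-0.001, 0.52, 0.854, -0.0]
wrist_force: [-0.7, -0.9, 1.1]
finger_gap: 0.0854
grip_force: 0.0
```

Emit:
jog_arm([
  [[0,0,0,0,0,0,150],[0,0,0,0,0,0,255],[0,0,0,0,0,0,255],[0,0,0,0,0,0,255],[0,0,0,0,0,0,255],[0,0,0,0,0,0,255],[0,0,0,0,0,0,255],[0,0,0,0,0,0,255]],
], force=30)

```text
clock: 5.8
tcp_pos: [0.5573, -0.1769, 0.1324]
orientation: [0.0, 0.52, 0.854, -0.0]
wrist_force: [-0.5, 0.2, 3.5]
finger_gap: 0.0087
grip_force: 34.5
```

```bash
python3 - <<'E'
from h import *
s=env.get_state();print(s)
E
```

```text
{'clock': 5.8, 'joint_pos': array([-0.4446,  0.3772, -0.1089,  1.0842, -0.0002,  0.6495]), 'qvel': array([0.0008, 0.0012, 0.0005, 0.0015, 0.0002, 0.0014]), 'tau': array([  0.1642, -48.1819,  27.5768,  -0.4361,   0.1203,  -0.0138]), 'tcp_pos': array([ 0.5573, -0.1769,  0.1324]), 'orientation': array([ 0.0003,  0.5202,  0.8541, -0.0001]), 'wrist_force': array([-0.5343,  0.2196,  3.4916]), 'ft_torque': array([ 0.03  ,  0.2176, -0.0417]), 'grip_force': 34.51538443565369, 'finger_gap': 0.00871862832393116}
```

Emit:
jog_arm([
  [[0,0,0.008,0,0,0,255],[0,0,0.008,0,0,0,255],[0,0,0,0,0,0,255],[0,0,0,0,0,0,255]],
], force=50)

```text
clock: 6.2
tcp_pos: [0.5574, -0.1769, 0.1285]
orientation: [0.0, 0.52, 0.854, -0.0]
wrist_force: [-1.9, -0.2, 6.1]
finger_gap: 0.0081
grip_force: 55.1
```

Emit:
jog_arm([
  [[0,0,0.008,0,0,0,255],[0,0,0.004,0,0,0,255],[0,0,0,0,0,0,255],[0,0,0,0,0,0,255]],
])

```text
clock: 6.6
tcp_pos: [0.5574, -0.177, 0.1259]
orientation: [0.001, 0.52, 0.854, -0.0]
wrist_force: [-2.3, 0.2, 8.0]
finger_gap: 0.0081
grip_force: 55.4
```

Emit:
jog_arm([
  [[0,0,0.008,0,0,0,255],[0,0,0.004,0,0,0,255],[0,0,0,0,0,0,255],[0,0,0,0,0,0,255]],
])

```text
clock: 7.0
tcp_pos: [0.5574, -0.177, 0.1244]
orientation: [0.001, 0.52, 0.854, -0.0]
wrist_force: [-6.1, 1.7, 16.9]
finger_gap: 0.0085
grip_force: 56.5
```

Emit:
jog_arm([
  [[0,0,0,0,0,-0.01,255],[0,0,0,0,0,-0.02,255],[0,0,0,0,0,-0.02,255],[0,0,0,0,0,-0.02,255],[0,0,0,0,0,-0.02,255],[0,0,0,0,0,-0.02,255],[0,0,0,0,0,0,255]],
])

```text
clock: 7.7
tcp_pos: [0.5584, -0.1771, 0.1244]
orientation: [0.002, 0.365, 0.931, 0.0]
wrist_force: [-2.6, 2.1, 14.9]
finger_gap: 0.0084
grip_force: 56.2
```

```bash
python3 - <<'E'
from h import *
s=env.get_state();print(s)
E
```

```text
{'clock': 7.7, 'joint_pos': array([-0.4443,  0.3819, -0.1225,  1.0626,  0.0004,  0.3026]), 'qvel': array([ 0.0004, -0.0004, -0.0016,  0.0005, -0.0003,  0.0371]), 'tau': array([ -0.5325, -41.9499,  24.3933,  -1.4931,  -0.1087,  -0.3192]), 'tcp_pos': array([ 0.5584, -0.1771,  0.1244]), 'orientation': array([0.0019, 0.3648, 0.9311, 0.0001]), 'wrist_force': array([-2.5971,  2.0701, 14.892 ]), 'ft_torque': array([0.3594, 0.6182, 0.0389]), 'grip_force': 56.24952256679535, 'finger_gap': 0.008362640486701167}
```

Emit:
jog_arm([
  [[0,0,0,0,0,-0.02,255],[0,0,0,0,0,-0.02,255],[0,0,0,0,0,-0.02,255],[0,0,0,0,0,-0.02,255],[0,0,0,0,0,-0.02,255],[0,0,0,0,0,-0.02,255],[0,0,0,0,0,-0.02,255],[0,0,0,0,0,-0.02,255],[0,0,0,0,0,-0.02,255],[0,0,0,0,0,-0.02,255],[0,0,0,0,0,0,255]],
])

```text
clock: 8.8
tcp_pos: [0.5584, -0.1769, 0.1244]
orientation: [0.002, 0.059, 0.998, -0.0]
wrist_force: [-3.1, 1.7, 14.5]
finger_gap: 0.0079
grip_force: 56.3
```

```bash
python3 - <<'E'
from h import *
s=env.get_state();print(s['wrist_force'],s['ft_torque'],s['tau'],s['tcp_pos'],2*np.arctan2(s['orientation'][2],s['orientation'][1]))
E
```

```text
[-3.1     1.7165 14.4986] [0.4695 0.602  0.0581] [ -0.8437 -41.9445  24.3973  -1.4982  -0.2545  -0.3174] [ 0.5584 -0.1769  0.1244] 3.023218179164977
```

Emit:
jog_arm([
  [[0,0,0,0,0,-0.02,255],[0,0,0,0,0,-0.02,255],[0,0,0,0,0,-0.02,255],[0,0,0,0,0,-0.02,255],[0,0,0,0,0,-0.02,255],[0,0,0,0,0,-0.02,255],[0,0,0,0,0,-0.02,255],[0,0,0,0,0,0,255]],
])

```text
clock: 9.6
tcp_pos: [0.5585, -0.1769, 0.1244]
orientation: [0.002, -0.16, 0.987, -0.001]
wrist_force: [-3.1, 3.0, 15.2]
finger_gap: 0.0085
grip_force: 56.2
```

```bash
python3 - <<'E'
from h import *
s=env.get_state();print(s['wrist_force'],s['ft_torque'],s['tau'],s['tcp_pos'],2*np.arctan2(s['orientation'][2],s['orientation'][1]))
E
```

```text
[-3.0937  3.0493 15.1531] [0.4592 0.6021 0.0861] [ -0.8502 -41.9485  24.3948  -1.49    -0.2609  -0.3203] [ 0.5585 -0.1769  0.1244] 3.463022780255723
```

Emit:
jog_arm([
  [[0,0,0,0,0,-0.02,255],[0,0,0,0,0,-0.02,255],[0,0,0,0,0,-0.02,255],[0,0,0,0,0,-0.02,255],[0,0,0,0,0,-0.02,255],[0,0,0,0,0,-0.02,255],[0,0,0,0,0,-0.02,255],[0,0,0,0,0,-0.02,255],[0,0,0,0,0,-0.02,255],[0,0,0,0,0,-0.015,255],[0,0,0,0,0,-0.015,255],[0,0,0,0,0,0,255],[0,0,0,0,0,0,255]],
])

```text
clock: 10.9
tcp_pos: [0.5583, -0.1768, 0.1244]
orientation: [0.001, -0.471, 0.882, -0.001]
wrist_force: [-3.1, 3.3, 15.7]
finger_gap: 0.0084
grip_force: 56.3
```

```bash
python3 - <<'E'
from h import *
s=env.get_state();print(s['wrist_force'],s['ft_torque'],s['tau'],s['tcp_pos'],2*np.arctan2(s['orientation'][2],s['orientation'][1]))
E
```

```text
[-3.1202  3.2702 15.7285] [0.5182 0.6449 0.044 ] [ -0.8884 -41.7825  24.513   -1.6752  -0.2685   0.0232] [ 0.5583 -0.1768  0.1244] 4.121537498256864
```

Emit:
jog_arm([
  [[0,0,-0.008,0,0,0,255],[0,0,-0.008,0,0,0,255],[0,0,-0.008,0,0,0,255],[0,0,-0.008,0,0,0,255],[0,0,-0.008,0,0,0,255],[0,0,-0.008,0,0,0,255],[0,0,-0.004,0,0,0,255],[0,0,0,0,0,0,255],[0,0,0,0,0,0,255]],
])

```text
clock: 11.8
tcp_pos: [0.557, -0.1769, 0.1347]
orientation: [-0.0, -0.47, 0.882, 0.0]
wrist_force: [1.0, 0.1, 1.7]
finger_gap: 0.008
grip_force: 54.5
```

Emit:
jog_arm([
  [[0,0,-0.01,0,0,0,255],[0,0,-0.01,0,0,0,255],[0,0,0,0,0,0,255]],
])

```text
clock: 12.1
tcp_pos: [0.5569, -0.1768, 0.14]
orientation: [-0.0, -0.47, 0.882, 0.0]
wrist_force: [0.6, -0.4, -0.4]
finger_gap: 0.0082
grip_force: 54.3
```

Emit:
jog_arm([
  [[0,0,-0.02,0,0,0,255],[0,0,-0.04,0,0,0,255],[0,0,-0.06,0,0,0,255],[0,0,-0.06,0,0,0,255],[0,0,-0.06,0,0,0,255],[0,0,-0.04,0,0,0,255],[0,0,-0.02,0,0,0,255],[0,0,0,0,0,0,255]],
])

```text
clock: 12.9
tcp_pos: [0.5576, -0.177, 0.2159]
orientation: [0.0, -0.47, 0.882, -0.001]
wrist_force: [-0.1, -0.1, -0.3]
finger_gap: 0.0081
grip_force: 54.3
```

```bash
python3 - <<'E'
from h import *
w,s=snap('wrist','w2.png');c,_=snap('scene');t,_=snap('top')
im=np.hstack([cv2.resize(x,(400,250)) for x in (w['pixels'],c['pixels'][100:350,150:550])])[:,:,::-1]
cv2.imwrite('pics/m2.png',np.vstack([im,cv2.resize(t['pixels'][:,:,::-1],(800,500))[:340]]))
print(s['tcp_pos'],s['wrist_force'],s['finger_gap'],s['joint_pos'])
A=Rq(s['orientation'])
r=spotter.landmark_of('tray','top');print([(x['uv'],x['conf'],atz(t,x['uv'],0)) for x in r])
for yaw in (4.12,):go(s,[.505,.202,.22],yaw)
E
```

```text
[ 0.5576 -0.177   0.2159] [-0.0783 -0.077  -0.2924] 0.008080719529782922 [-0.4445  0.336   0.0404  1.2737 -0.0001 -1.424 ]
[([209.9, 215.5], 0.58, array([0.5413, 0.1869, 0.    ]))]
yaw0 -2.1621132850872304 turn units 0.00034123523020410573 shift units after turn [-1.1402  1.0211 -0.0177] before turn [-1.1413  1.0199 -0.0177] j6 after ~ -1.4229015389009092 tilt [ 0.0014 -0.0007 -1.    ]
```

View pics/m2.png

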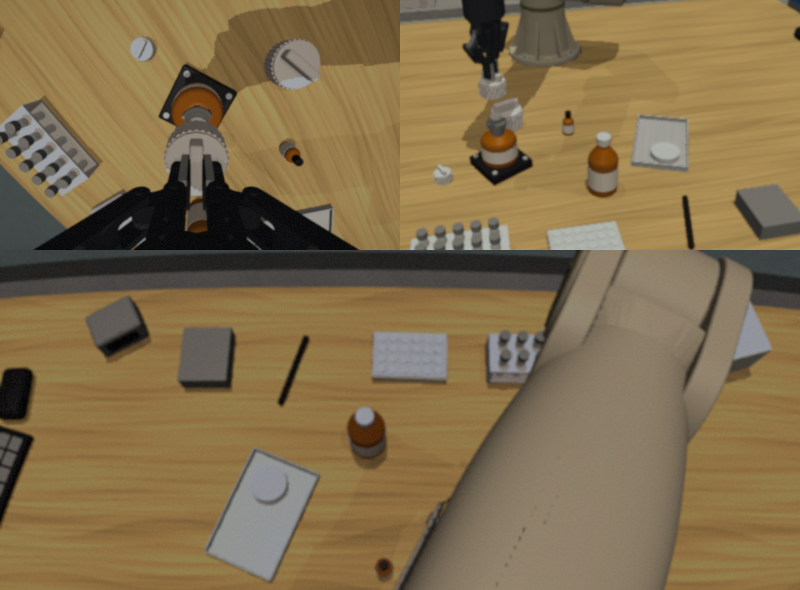

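The wrist and scene views show the cap in the fingers and the bottle's mouth open. The top view shows the tall bottle, oil bottle, tray and dish undisturbed. Next I carry the cap to the tray's free half.

Emit:
jog_arm([
  [[-0.045,0.04,0,0,0,0,255],[-0.095,0.085,0,0,0,0,255],[-0.1,0.09,0,0,0,0,255],[-0.1,0.09,0,0,0,0,255],[-0.1,0.09,0,0,0,0,255],[-0.1,0.09,0,0,0,0,255],[-0.1,0.09,0,0,0,0,255],[-0.1,0.09,0,0,0,0,255],[-0.1,0.09,0,0,0,0,255],[-0.1,0.09,0,0,0,0,255],[-0.1,0.09,0,0,0,0,255],[-0.06,0.05,0,0,0,0,255],[-0.04,0.03,0,0,0,0,255],[0,0,0,0,0,0,255],[0,0,0,0,0,0,255]],
])

```text
clock: 14.6
tcp_pos: [0.5052, 0.2011, 0.2148]
orientation: [-0.0, -0.471, 0.882, -0.0]
wrist_force: [0.1, -0.4, -1.1]
finger_gap: 0.0081
grip_force: 54.3
```

```bash
python3 - <<'E'
from h import *
w,s=snap('wrist','w3.png');print(s['tcp_pos'],s['joint_pos'],s['finger_gap'])
for n in ('tray','dish_mid'):
  for r in spotter.landmark_of(n,'wrist'): print(n,r['conf'],r['uv'],atz(w,r['uv'],0 if n=='tray' else .01,s))
im=w['pixels'][:,:,::-1].copy()
f=np.array([.933,-.36]);g=np.array([.36,.933]);c=np.array([.549,.1855])
P=[[*(c+a*f+b*g),.014] for a,b in[(.095,.06),(-.095,.06),(-.095,-.06),(.095,-.06)]]
cv2.polylines(im,[np.array([proj(w,p,s) for p in P]).astype(int)],True,(0,0,255),1)
tp=s['tcp_pos'][:2]
D=[[*(tp+.025*np.array([np.cos(t),np.sin(t)])),.003] for t in np.linspace(0,6.28,40)]
cv2.polylines(im,[np.array([proj(w,p,s) for p in D]).astype(int)],True,(0,200,0),1)
cv2.imwrite('pics/w3o.png',im)
E
```

```text
[0.5052 0.2011 0.2148] [ 0.2314  0.2583 -0.069   1.244  -0.0005 -0.7485] 0.0080776887733087
tray 0.69 [273.2, 177.8] [0.5518 0.1882 0.    ]
dish_mid 0.95 [231.9, 198.2] [0.6007 0.18   0.01  ]
```

View pics/w3o.png

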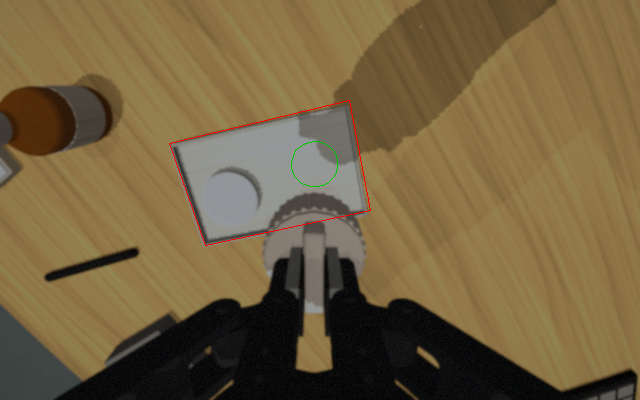

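The projected tray outline (red) matches the picture. The landing circle, centred at about (315,163), is clear of the dish at (232,197) and of the walls. I'll descend.

Emit:
jog_arm([
  [[0,0,0.04,0,0,0,255],[0,0,0.07,0,0,0,255],[0,0,0.08,0,0,0,255],[0,0,0.08,0,0,0,255],[0,0,0.08,0,0,0,255],[0,0,0.08,0,0,0,255],[0,0,0.08,0,0,0,255],[0,0,0.07,0,0,0,255],[0,0,0.05,0,0,0,255],[0,0,0.03,0,0,0,255],[0,0,0.02,0,0,0,255],[0,0,0,0,0,0,255],[0,0,0,0,0,0,255]],
])

```text
clock: 16.05
tcp_pos: [0.506, 0.2013, 0.0455]
orientation: [0.0, -0.47, 0.882, -0.0]
wrist_force: [0.7, 0.1, -0.4]
finger_gap: 0.0086
grip_force: 54.3
```

Emit:
jog_arm([
  [[0,0,0.004,0,0,0,255],[0,0,0.004,0,0,0,255],[0,0,0,0,0,0,255]],
])

```text
clock: 16.35
tcp_pos: [0.5056, 0.2013, 0.0432]
orientation: [0.0, -0.47, 0.882, -0.0]
wrist_force: [-0.6, -0.0, -1.2]
finger_gap: 0.0081
grip_force: 54.3
```

Emit:
jog_arm([
  [[0,0,0.006,0,0,0,255],[0,0,0.006,0,0,0,255],[0,0,0.006,0,0,0,255],[0,0,0,0,0,0,255],[0,0,0,0,0,0,255]],
])

```text
clock: 16.85
tcp_pos: [0.5054, 0.2012, 0.0384]
orientation: [-0.0, -0.47, 0.882, -0.0]
wrist_force: [-0.4, 0.5, 0.0]
finger_gap: 0.0084
grip_force: 54.3
```

Emit:
jog_arm([
  [[0,0,0.004,0,0,0,255],[0,0,0.004,0,0,0,255],[0,0,0,0,0,0,255],[0,0,0,0,0,0,255]],
])

```text
clock: 17.25
tcp_pos: [0.5055, 0.2012, 0.0365]
orientation: [-0.0, -0.47, 0.882, -0.0]
wrist_force: [0.7, -0.1, -0.2]
finger_gap: 0.008
grip_force: 54.3
```

Emit:
jog_arm([
  [[0,0,0.004,0,0,0,255],[0,0,0,0,0,0,255],[0,0,0,0,0,0,255]],
])

```text
clock: 17.55
tcp_pos: [0.5055, 0.2012, 0.0364]
orientation: [0.0, -0.47, 0.882, -0.0]
wrist_force: [-2.9, -0.8, 8.1]
finger_gap: 0.0076
grip_force: 55.2
```

Emit:
jog_arm([
  [[0,0,0.004,0,0,0,255],[0,0,0,0,0,0,255],[0,0,0,0,0,0,255]],
])

```text
clock: 17.85
tcp_pos: [0.5055, 0.2012, 0.0364]
orientation: [0.0, -0.47, 0.882, -0.0]
wrist_force: [-4.5, -1.5, 14.0]
finger_gap: 0.0082
grip_force: 56.2
```

Contact came at z = 0.0364, as predicted. I'll ease off the force and release.

Emit:
jog_arm([
  [[0,0,-0.004,0,0,0,255],[0,0,-0.003,0,0,0,255],[0,0,0,0,0,0,255],[0,0,0,0,0,0,220],[0,0,0,0,0,0,200],[0,0,0,0,0,0,180],[0,0,0,0,0,0,150],[0,0,0,0,0,0,120],[0,0,0,0,0,0,120]],
], force=20)

```text
clock: 18.75
tcp_pos: [0.5055, 0.2012, 0.0362]
orientation: [-0.0, -0.47, 0.882, -0.0]
wrist_force: [-0.2, -0.8, -0.6]
finger_gap: 0.0456
grip_force: 0.0
```

Emit:
jog_arm([
  [[0,0,-0.02,0,0,0,120],[0,0,-0.06,0,0,0,120],[0,0,-0.08,0,0,0,120],[0,0,-0.1,0,0,0,120],[0,0,-0.1,0,0,0,120],[0,0,-0.1,0,0,0,120],[0,0,-0.06,0,0,0,120],[0,0,0,0,0,0,120],[0,0,0,0,0,0,120]],
])

```text
clock: 19.65
tcp_pos: [0.5055, 0.2012, 0.1663]
orientation: [0.0, -0.47, 0.882, -0.0]
wrist_force: [0.1, 1.2, -0.8]
finger_gap: 0.045
grip_force: 0.0
```

```bash
python3 - <<'E'
from h import *
w,s=snap('wrist');c,_=snap('scene')
print(s['tcp_pos'],s['finger_gap'],s['wrist_force'],s['clock'])
cv2.imwrite('pics/end.png',np.hstack([cv2.resize(w['pixels'],(400,250)),cv2.resize(c['pixels'][150:300,220:460],(400,250))])[:,:,::-1])
E
```

```text
[0.5055 0.2012 0.1663] 0.04503718893352196 [ 0.0869  1.2453 -0.842 ] 19.65
```

View pics/end.png

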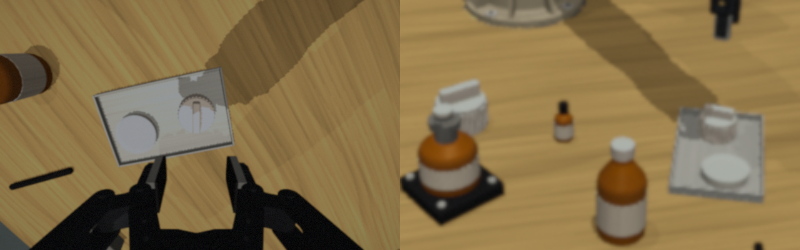

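The cap sits flat in the tray with its bar up, at (197,113) in the left view. The dish at (138,132) and both loose bottles haven't moved, and the gripper is clear.

```bash
python3 -c "
from workcell import ticket;print(ticket.hand_in())"
```

```text
the job is handed in; nothing more can be done
None
```

The squat bottle is open and its cap lies flat in the free half of the steel tray with the bar grip on top; the dish and both loose bottles were left undisturbed, and the job was handed in at about 20 s (no verdict was returned).

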